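# Draw the test tray into its dock and latch it

### The arm

A 7-joint arm with a two-finger parallel gripper is mounted at the origin on a cart in front of the work surface, level with it; the furniture and walls round the work are solid. World frame = base frame: x ahead of the robot, y to its left, z up, the work surface at z = 0. Lengths are in mm, angles in rad, forces in N, time in s.
With the tool pointing down it reaches from about 400 to 900 mm from the base axis. Payload 5.6 kg.
Tool frame: the origin (TCP) lies midway between the tips of the shut fingers; the grasp point (between the pads) lies 19 mm behind it; z points along the fingers, y is the line along which they close (so a half turn about z gives the same grasp; the last joint's range is limited). The gripper opens to 92 mm and grips with 3 to 60 N. Pads are 20 mm wide; open, the fingers measure 128 mm over their backs; the gripper's body (75 mm by 189 mm) begins 69 mm behind the grasp point.
Start: joints at [1.242, 0.468, -0.012, 1.603, 0.006, 1.071, -0.056], TCP at [183.209, -623.653, 214.592] pointing down, gripper open.
Joint ranges: [-2.53, 2.53], [-0.31, 2.02], [-1.57, 1.55], [0.28, 2.44], [-1.29, 4.43], [0.15, 1.84], [-2.92, 2.92]. Speed limits (rad/s): [2.57, 2.57, 3.14, 3.14, 3.14, 3.14, 3.14].

### API

Orientations are given as a rotation vector (axis times angle).
In Python, from cell import robot, grip, kin, viewer gives the robot as it stands. Calls block until the motion is done:
- robot.movep(position, orientation): joint-space move of the TCP to a pose.
- robot.servo_line(position, feed=150, rotation=None): straight line of the TCP; rotation=None keeps the orientation; feed is the mean speed in mm/s.
- robot.goto_joints(angles): joint-space move.
- grip(opening, newtons=None): opening from 0.0 (shut) to 1.0 (fully open); newtons is the grip in N (None keeps the last); returns when the fingers have stopped.
- robot.hold(seconds).
- kin.ik(position, orientation): joint angles nearest the present ones, or None.
- robot.observe(): the state.
- viewer.read_camera(name): name is "scene" or "side" or "wrist"; returns the picture (384x512x3 uint8, red, green, blue); there is no depth.
- viewer.camera_info(name): a dict with "camera_matrix" (3x3 intrinsics, pixels), "k1" (the pictures are not rectified: a ray, as slopes to the right and down, at radius r is drawn at 1 + k1 r^2 times it, then the intrinsics apply), "R" (3x3) and "t" (3): a world point X has camera coordinates R X + t. Camera axes: x right, y down, z forward; pixel columns grow to the right and rows downward; lengths in mm; the calibration is good to about 2 mm. A picture is of the moment at which its call begins: read the wrist's pose just before it. camera_info takes no time and is no camera call; for the wrist camera it gives the pose at the moment of the call.
A pose or a line that the arm cannot do raises robot.IKError and nothing moves.
- robot.job_done(): hands the job in; it is judged then, once.
Trained networks look in the newest picture that a camera, given by its name, has taken for a name from the list of things; names that differ only in an ending like _2 or _b are one class to them, and where a whole thing is asked for, a point or a joint stands for the part that bears it (a point fixed in the world has none). Each returns a list of dicts, best first, with "confidence" (0 to 1); they miss things now and then, are a little off and sometimes report something else, mostly with a low value. They report only what shows in the picture. A call takes as long as a camera call.
- viewer.silhouettes(name, camera): "mask" (384x512 bool, what is visible of it).
- viewer.pinpoint(name, camera): "at" ([x, y, z] in mm, in the coordinates of the camera as it stood for that picture, good to about 4 mm: a listed point, or the origin of a listed thing).
The state is a dict: "t": time; "joints": joint angles; "joint_velocities": joint speeds; "joint_torque": joint torques, N m; "tcp_pos": TCP position; "tcp_rot": TCP orientation; "contact_force": force on the tool from outside, world axes, zero at the start; "wrist_torque": the same for the moment, N m; "grip_width": opening from 0.0 (shut) to 1.0 (fully open); "grip_force": force on a finger pad.
Only numpy, scipy, OpenCV 4.12 (cv2) and the standard library are available. Lean on these libraries where they do the work, as an engineer would, in place of code of your own. Each camera call takes 0.05 s, during which the arm holds its last target. There are 200 camera calls.

### The job

Bring the grey test tray to the working position: pull it towards you by its far lip, sliding on the table between the dock's guide rails, until it bears squarely on both buffers of the front stop with light but definite pressure: the pull should rise by about 4 or 5 N over what it takes to slide the tray, and never pass 15 N. Hold that for half a second, then let go of the lip and gently (under 15 N too) swing the turn-latch all the way shut behind the lip, so that the tray cannot slide back out. Keep the bottles in the tray upright and leave the other things on the table where they are.

Things in the scene. Friction and masses are not known exactly. Their poses are not given: they have to be found in the camera images.
- tray: Grey open tray, loose, about 0.5 kg filled, 200 mm wide (y); side and far walls 45 mm high, near wall 30 mm. Origin: middle of its underside. +x points to the far lip; outer faces of near and far wall at x = -70 and +70 mm. Holds two dropper bottles in wells (near left corner), two tubes, two cassettes. Stands behind the dock's mouth, up to 0.07 rad askew
- tray_lip (a point): Middle of the far face of the tray's turned-down far lip: a flange 184 mm long (y), 12 mm out beyond the far wall, far face at tray x = +82 mm, upright edge 29 to 45 mm above the table (this point 37 mm). Free space behind it for fingertips; axes as the tray's
- dock: Grey metal dock screwed to the table, open towards +x: the tray enters moving along -x. Origin: on the table; the tray is home with its origin at dock x = 0 to -8 mm (as the buffers are set), y about 2 mm, so lip face at dock x = 82 to 74 mm. Rails 28 mm high, inner faces at y = +102.5 and -104.5 mm, x = -93 to 30 mm, then mouths flaring 20 mm wider each side to x = 74 mm
- front_stop: Cross bar of the dock, 26 mm high, its face towards the tray at x = -84 mm of this frame (origin and axes as the dock's). It carries two rigid black buffer discs 18 mm across at y = +70 and -70 mm, 15 mm up, on adjusting screws: their faces stand level with each other anywhere from x = -70 to -78 mm, locked; the state does not tell where, it must be felt or seen
- latch (a joint): Angle of the turn-latch: 0 = bar along dock +x (open, parked beside the tray's path), -0.5 fully open, +1.571 = shut against its end stop, bar along dock +y, 1.5 to 9.5 mm behind the seated lip; grows anticlockwise from above. Stays where left; about 1 N at the knob moves it
- latch_knob (a point): Centre of the black upright knob on the latch bar, 16 mm across, 47 to 69 mm above the table (this point 57 mm), 66 mm from the upright pivot, which stands at dock x = 89.5, y = -135 mm. The steel bar, 12 mm wide, 30 to 42 mm up, reaches 81 mm from the pivot. This frame's x runs along the bar
- bottle_a_mid (a point): Middle of the nearer dropper bottle standing in its well in the tray, 20 mm across, 64 mm tall; z axis up the bottle
- bottle_b_mid (a point): Middle of the farther dropper bottle standing in its well in the tray, 20 mm across, 64 mm tall; z axis up the bottle
- tape_roll: Bystander: roll of tape lying to the right, 104 mm across, 25 mm high; origin under its centre
- stapler: Bystander: black stapler to the left, 138 x 34 x 40 mm; origin under its centre
- timer: Bystander: white square timer to the right, 64 x 64 x 20 mm; origin under its centre
- label_roll: Bystander: roll of white labels to the right, 63 mm across, 25 mm high; origin under its centre
- oximeter: Bystander: small black and white finger clip to the left, 60 x 33 x 30 mm; origin under its centre
- shoe_face (a point): Middle of the inner face of a sprung white shoe in the right (-y) rail, at dock x = -14 mm, 14 mm up. Met when the tray's near wall is at dock x = 10 mm, it pushes the tray to the left rail with 4 to 7 N: the sliding drag, some 1 to 5 N before, rises there by a few N, well ahead of the stop. Drag differs from run to run

How it is judged:
By the outcome, as a careful person would: the job done as asked, in the order asked, and still so for the second after the job is handed in, with the robot touching nothing.
It also fails if it takes over 72 s, if anything falls off the work surface, if the arm or the gripper's body presses on something with over 40 N, if the wrist force passes 120 N, or if a joint passes its speed limit or range.

## Working session

There is one attempt and no reset: what is moved stays moved. The work goes in short steps, each a Python script; the robot and the scene stay as the last script left them, time stands still between calls to the robot, and variables do not carry over. Pictures are saved under pics/ and viewed, at most 10 in all, crops included, and the job is handed in when it is done.

```bash
ls; mkdir -p pics
cat > h.py <<'E'
import numpy as np, cv2
from cell import robot, grip, kin, viewer
def world(name,cam,ci=None):
    ci=ci or viewer.camera_info(cam)
    R=np.array(ci["R"]);t=np.array(ci["t"])
    return [(round(d["confidence"],2),np.round(R.T@(np.array(d["at"])-t),1)) for d in viewer.pinpoint(name,cam)[:2]]
def snap(cam,fn):
    im=viewer.read_camera(cam); cv2.imwrite("pics/"+fn,im[:,:,::-1]); return im
E
python3 - <<'E'
from h import *
s=robot.observe();print(s)
for c in("scene","side"):
    snap(c,c+"1.png");i=viewer.camera_info(c);print(c,np.round(-np.array(i["R"]).T@np.array(i["t"])))
    for n in("tray","tray_lip","dock","front_stop","latch_knob","latch","bottle_a_mid","shoe_face"):print(n,world(n,c,i))
a=cv2.imread("pics/scene1.png");b=cv2.imread("pics/side1.png")
E
```

```text
pics
{'t': 0.0, 'joints': array([ 1.24200771,  0.46834982, -0.01161973,  1.6035936 ,  0.00600803,
        1.07137402, -0.05632093]), 'joint_velocities': array([-1.61766293e-04,  5.89657282e-04,  2.08129389e-04,  5.06533056e-04,
       -1.12443383e-03,  2.85696250e-04,  2.09469610e-05]), 'joint_torque': array([-7.39951847e-04, -5.20574248e+01, -1.18030145e-02, -2.43747318e+01,
       -5.64487861e-02,  1.71595736e-02,  1.55846224e-04]), 'tcp_pos': array([ 183.02785348, -623.116063  ,  213.67052427]), 'tcp_rot': array([-3.10795314e+00, -4.47051577e-01,  5.62118213e-04]), 'contact_force': array([-0.20823213,  0.56849718, -0.12792584]), 'wrist_torque': array([ 0.04145372, -0.04365235, -0.03177136]), 'grip_force': 0.0, 'grip_width': 0.9982907730708138}
scene [ -54.  832. 1206.]
tray [(0.57, array([588.2,  22.7,  -1. ]))]
tray_lip [(0.77, array([663.7,  19.7,  37.7])), (0.35, array([ 582.8, -132.9,   58.5]))]
dock []
front_stop [(0.69, array([571.9, 102.7,  37.6])), (0.38, array([666.9,  21.5,  40.6]))]
latch_knob [(0.59, array([ 578.9, -135.9,   58.4]))]Traceback (most recent call last):
  File "<stdin>", line 5, in <module>
  File "h.py", line 6, in world
    return [(round(d["confidence"],2),np.round(R.T@(np.array(d["at"])-t),1)) for d in viewer.pinpoint(name,cam)[:2]]
                                                                                      ~~~~~~~~~~~~~~~^^^^^^^^^^
ValueError: it knows: bottle_a_mid, bottle_b_mid, dock, front_stop, label_roll, latch_knob, oximeter, shoe_face, stapler, tape_roll, timer, tray, tray_lip
```

Run:
```python
from h import *
for c in("scene","side"):
    snap(c,c+"2.png");i=viewer.camera_info(c);print(c,np.round(-np.array(i["R"]).T@np.array(i["t"])))
    for n in("tray","tray_lip","dock","front_stop","latch_knob","bottle_a_mid","shoe_face"):print(n,world(n,c,i))
    R=np.array(i["R"])
    for n in("dock","tray"):
        for d in viewer.pinpoint(n,c)[:1]:print(n,d.keys())
```

```text
scene [ -54.  832. 1206.]
tray [(0.85, array([587.8,  22.6,   2.6])), (0.53, array([539.4, 110.9,  36. ]))]
tray_lip [(0.6, array([666.4,  19.8,  38.7]))]
dock [(0.31, array([541.4, 110.8,  38.9]))]
front_stop []
latch_knob [(0.55, array([ 579.2, -134.4,   55.7]))]
bottle_a_mid [(0.47, array([540.4, 111.2,  37.7]))]
shoe_face [(0.45, array([557.6, 367.3,   1.9])), (0.36, array([411.9, -84.3,  13.6]))]
dock dict_keys(['at', 'confidence'])
tray dict_keys(['at', 'confidence'])
side [ 506.  653. 1309.]
tray [(0.88, array([590.3,  22.8,   3.1]))]
tray_lip [(0.92, array([670.1,  16.3,  39.4]))]
dock [(0.58, array([ 584.7, -134.2,   57.9]))]
front_stop []
latch_knob [(0.66, array([ 583.8, -134.4,   59.7]))]
bottle_a_mid [(0.62, array([543.8,  99.7,  37.1]))]
shoe_face [(0.48, array([418.3, -86.9,  14.8]))]
dock dict_keys(['at', 'confidence'])
tray dict_keys(['at', 'confidence'])
```

View pics/scene1.png

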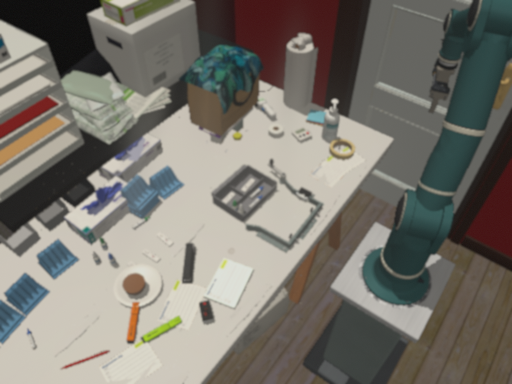

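```bash
sleep 1
```

```text
(no output)
```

The picture shows the tray at about (245,192), the dock running to its lower right around (290,220), and the latch knob near (305,190). The bystanders are well clear of the pull path. Next I look from above with the wrist camera.

Run:
```python
from h import *
from scipy.spatial.transform import Rotation as Ro
i=viewer.camera_info("wrist");s=robot.observe()
R=Ro.from_rotvec(s["tcp_rot"]).as_matrix()
c=-np.array(i["R"]).T@np.array(i["t"])
print("cam in tool",np.round(R.T@(c-s["tcp_pos"])),"axis in tool",np.round(R.T@np.array(i["R"])[2],2))
print(R.round(2))
rv=Ro.from_matrix([[1,0,0],[0,-1,0],[0,0,-1]]).as_rotvec()
robot.movep([505,0,330],rv)
i=viewer.camera_info("wrist");im=snap("wrist","w1.png")
cv2.imwrite("pics/w1b.png",cv2.resize(im[:,:,::-1],(800,600)))
for n in("tray","tray_lip","dock","front_stop","latch_knob","bottle_a_mid","bottle_b_mid","shoe_face"):print(n,world(n,"wrist",i))
s=robot.observe();print(s["t"],s["tcp_pos"],s["contact_force"],i)
```

```text
cam in tool [  77.   -0. -170.] axis in tool [-0.27  0.    0.96]
[[ 0.96  0.28 -0.  ]
 [ 0.28 -0.96 -0.  ]
 [-0.   -0.   -1.  ]]
tray [(0.75, array([588.2,  21.8,   2.6]))]
tray_lip [(0.64, array([669.8,  21.9,  35.3]))]
dock []
front_stop []
latch_knob [(0.84, array([ 584.2, -132.6,   56.1]))]
bottle_a_mid [(0.62, array([539.9, 102.4,  35.1]))]
bottle_b_mid [(0.77, array([567.9, 105.3,  34.3]))]
shoe_face [(0.68, array([414.6, -84.4,  13.8])), (0.58, array([ 583.8, -134.6,   56.9]))]
4.2667 [ 5.05001354e+02 -7.02966661e-02  3.29970698e+02] [ 0.60982252  0.18077973 -0.92302028] {'camera_matrix': array([[299.53724744,   0.        , 254.58060975],
       [  0.        , 299.53724744, 192.27689955],
       [  0.        ,   0.        ,   1.        ]]), 'k1': -0.011223348512105165, 'R': array([[-1.86864607e-03, -9.99998021e-01,  6.82586048e-04],
       [-9.62043865e-01,  1.98399272e-03,  2.72887643e-01],
       [-2.72888457e-01, -1.46747298e-04, -9.62045669e-01]]), 't': array([1.29396494e-01, 4.23468252e+02, 6.39808354e+02])}
```

View pics/w1b.png

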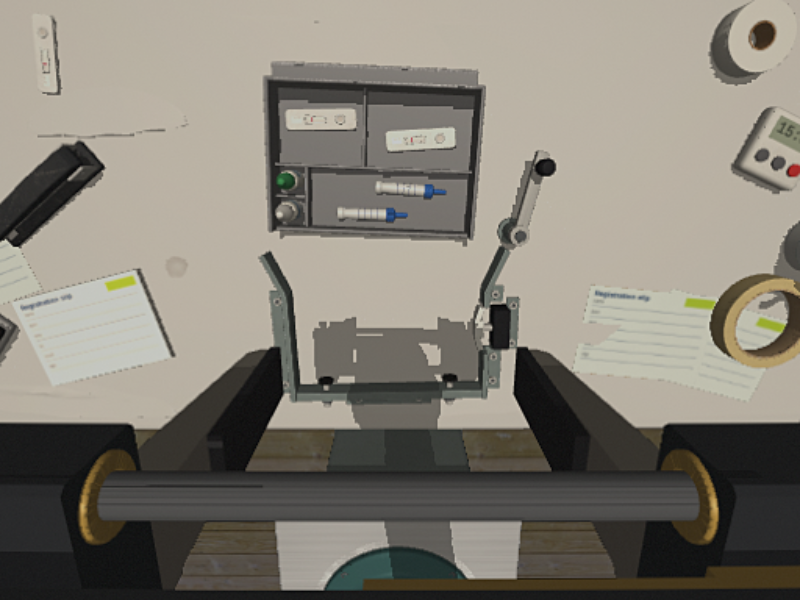

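The wrist view (800x600) shows:
- **Tray:** spans (265–485, 65–240), with the lip along y≈73.
- **Dock:** mouth tips at (265,255) and (507,250), stop bar at y≈388, and buffers at (326,380) and (450,378).
- **Latch:** open, with the pivot at (514,232) and the knob at (545,167).
- **Bottles:** at (287,180) and (288,210).

Next I fit the dock and tray poses to these points.

```bash
cat >> h.py <<'E'
def ray(px,z,i):
    K=np.array(i["camera_matrix"]);R=np.array(i["R"]);t=np.array(i["t"])
    p=np.array([(px[0]-K[0,2])/K[0,0],(px[1]-K[1,2])/K[1,1]]);q=p.copy()
    for _ in range(9): q=p/(1+i["k1"]*(q@q))
    d=R.T@np.array([*q,1]);c=-R.T@t
    return (c+d*(z-c[2])/d[2])[:2]
def fit(m,w):
    m=np.array(m,float);w=np.array(w,float);a=m-m.mean(0);b=w-w.mean(0)
    th=np.arctan2((a[:,0]*b[:,1]-a[:,1]*b[:,0]).sum(),(a*b).sum())
    R=np.array([[np.cos(th),-np.sin(th)],[np.sin(th),np.cos(th)]]);o=w.mean(0)-R@m.mean(0)
    return th,o,(m@R.T+o-w).round(1)
E
python3 - <<'E'
from h import *
i=viewer.camera_info("wrist")
f=lambda x,y,z:ray((x/1.5625,y/1.5625),z,i)
D=[((74,122.5),f(263,255,28)),((30,102.5),f(291,297,28)),((30,-104.5),f(481,303,28)),((74,-124.5),f(504,249,28)),((89.5,-135),f(514,229,46)),((-84,102.5),f(297,386,26)),((-84,-104.5),f(486,382,26))]
for m,w in D: print(m,w.round(1))
th,o,r=fit(*zip(*D));print("dock",th,o,"\n",r)
k=f(545,165,69);p=f(514,232,42);print("knob",k,"pivot",p,"len",np.hypot(*(k-p)))
T=[((70,100),f(264,83,45)),((70,-100),f(485,88,45)),((82,92),f(273,63,45)),((82,-92),f(477,71,45)),((-70,100),f(270,231,45)),((-70,-100),f(470,238,45))]
th,o,r=fit(*zip(*T));print("tray",th,o,"\n",r)
E
```

```text
(74, 122.5) [496.4 137.8]
(30, 102.5) [451.9 111.9]
(30, -104.5) [445.2 -87.3]
(74, -124.5) [ 502.4 -108. ]
(89.5, -135) [ 525.  -112.4]
(-84, 102.5) [348.8 112.2]
(-84, -104.5) [353.5 -97.6]
dock 0.03025287640282294 [427.07110793  13.3750843 ] 
 [[ 0.9  0.3]
 [ 2.1  4.8]
 [15.  -2.9]
 [ 2.4 -0.8]
 [-4.4 -6.5]
 [-8.7  1.1]
 [-7.2  4. ]]
knob [ 584.46385748 -130.45643879] pivot [ 521.55734786 -113.55296968] len 65.1379783289693
tray -0.03600075902610423 [586.44645475  23.61100842] 
 [[ 4.6  1.1]
 [ 1.7 -0.6]
 [-0.1  1.9]
 [-0.  -0.8]
 [-3.   1.9]
 [-3.2 -3.5]]
```

Run:
```python
from h import *
from scipy.spatial.transform import Rotation as Ro
import pickle
rv=Ro.from_matrix(Ro.from_euler('z',.03).as_matrix()@np.diag([1,-1,-1])).as_rotvec()
robot.movep([575,10,230],rv)
i=viewer.camera_info("wrist");im=snap("wrist","w2.png");pickle.dump(i,open("i2.pkl","wb"))
cv2.imwrite("pics/w2b.png",cv2.resize(im[:,:,::-1],(800,600),interpolation=cv2.INTER_CUBIC))
for n in("tray_lip","front_stop","latch_knob","bottle_a_mid","bottle_b_mid","shoe_face","dock"):print(n,world(n,"wrist",i))
print(robot.observe()["t"])
```

```text
tray_lip [(0.65, array([666.9,  19.2,  36.7]))]
front_stop []
latch_knob [(0.61, array([ 583. , -136.1,   56. ]))]
bottle_a_mid [(0.56, array([539.9, 107.3,  35. ]))]
bottle_b_mid [(0.55, array([567.1, 102.3,  35.4]))]
shoe_face [(0.48, array([413.6, -85.3,  17.4])), (0.28, array([ 583. , -134.6,   57.3]))]
dock []
5.225
```

View pics/w2b.png

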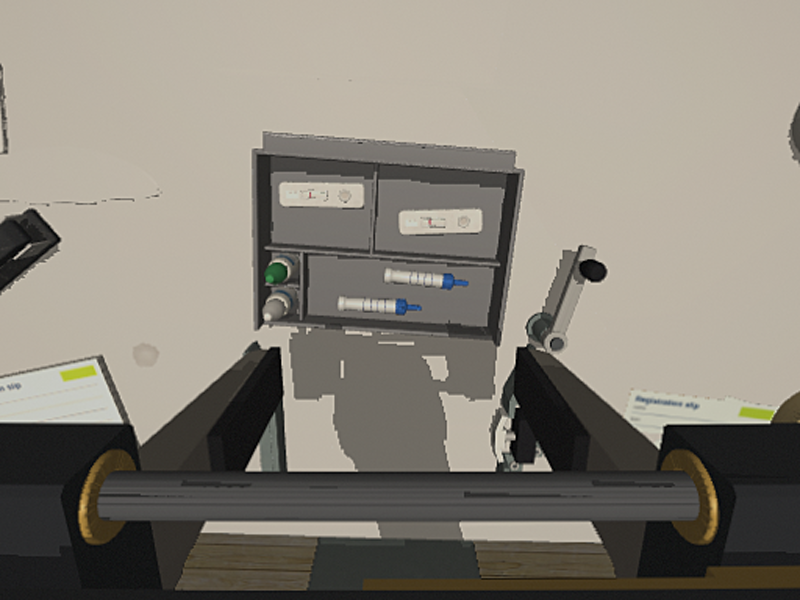

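The tray is about 0.066 rad askew relative to the dock, with the lip's middle near (668,19). The bottles are upright at (275,270) and (275,300), and the latch is open at the right with its knob at (592,271). I'll go down behind the lip with the fingers open, level off the forces and start pulling.

```bash
cat >> h.py <<'E'
from scipy.spatial.transform import Rotation as Ro
TH=.03
def rot(th): return Ro.from_matrix(Ro.from_euler('z',th).as_matrix()@np.diag([1,-1,-1])).as_rotvec()
ex=np.array([np.cos(TH),np.sin(TH),0])
def force(n=4):
    F=[]
    for _ in range(n): robot.hold(.02);s=robot.observe();F.append([*s["contact_force"],s["wrist_torque"][2]])
    return np.mean(F,0)
E
python3 - <<'E'
from h import *
robot.movep([702,20,110],rot(TH))
robot.servo_line([702,20,20],feed=100)
grip(.8)
robot.hold(.3)
b=force(10);np.save("b.npy",b);print("bias",b.round(2))
x=702-10
robot.servo_line([x,20-.03*10,20],feed=40)
for k in range(40):
    t0=robot.observe()["t"]
    x-=2 ;robot.servo_line([x,20-.03*(702-x),20],feed=40)
    f=force(2)-b;s=robot.observe()
    if k%3==0 or f[0]>.8: print(round(s["t"],2),round(s["t"]-t0,2),x,s["tcp_pos"].round(1),f.round(2))
    if abs(f[0])>6 or x<655: break
E
```

```text
bias [-0.03  0.09  0.09  0.01]
8.62 0.28 690 [690.   19.6  20. ] [-0.13 -0.15 -0.07 -0.01]
9.47 0.28 684 [684.   19.4  20.1] [-0.25 -0.05 -0.39  0.  ]
10.03 0.28 680 [680.   19.4  20.1] [ 1.3   0.65  0.2  -0.09]
10.32 0.28 678 [677.9  19.3  20. ] [ 0.74  0.24  0.17 -0.06]
10.6 0.28 676 [675.8  19.2  20. ] [ 1.14 -0.16  0.01 -0.05]
11.17 0.28 672 [671.7  19.1  19.9] [ 0.76  0.53  0.28 -0.06]
11.45 0.28 670 [669.8  19.   20. ] [ 1.03  0.15 -0.35 -0.04]
11.73 0.28 668 [667.8  19.   20. ] [ 1.23  0.48  0.09 -0.06]
12.02 0.28 666 [665.8  18.9  20. ] [ 1.06  0.89  0.36 -0.07]
12.87 0.28 660 [659.8  18.6  20. ] [ 0.79 -0.15  0.39 -0.06]
13.72 0.28 654 [653.8  18.5  20. ] [ 0.64 -0.31  0.17  0.  ]
```

Run:
```python
from h import *
b=np.load("b.npy");x=654
while x>546:
    x-=6 ;robot.servo_line([x,20-.03*(702-x),20],feed=40)
    f=force(2)-b;s=robot.observe()
    print(round(s["t"],2),x,s["tcp_pos"].round(1),f.round(2))
    if np.hypot(*f[:2])>9: break
i=viewer.camera_info("wrist");im=snap("wrist","w3.png")
cv2.imwrite("pics/w3b.png",cv2.resize(im[:,:,::-1],(800,600)))
```

```text
14.05 648 [647.2  18.3  19.8] [-0.29  0.17  0.26  0.04]
14.38 642 [641.5  18.1  19.9] [ 0.5  -0.31  0.48 -0.  ]
14.72 636 [635.5  18.   20. ] [ 0.36  0.11 -0.32  0.01]
15.05 630 [629.5  17.8  19.9] [ 0.24  0.21 -0.49 -0.05]
15.38 624 [623.5  17.6  19.9] [ 0.59  0.24  0.25 -0.03]
15.72 618 [617.5  17.4  19.9] [ 0.23  0.12 -0.27  0.  ]
16.05 612 [611.5  17.2  19.9] [ 0.44  0.49 -0.48  0.01]
16.38 606 [605.5  17.1  19.9] [-0.26 -0.57 -0.45  0.01]
16.72 600 [599.5  16.9  19.9] [-0.29 -0.41 -0.46  0.01]
17.05 594 [593.5  16.7  19.9] [ 1.14  0.07 -0.85  0.  ]
17.38 588 [587.8  16.6  20.1] [ 0.85 -0.14  0.19 -0.05]
17.72 582 [582.5  16.4  20.3] [ 2.66  0.84  1.02 -0.13]
18.05 576 [575.9  16.   20.1] [ 3.21 -0.31  1.12 -0.14]
18.38 570 [569.6  15.8  19.9] [ 2.27 -0.47  0.59 -0.08]
18.72 564 [563.5  15.7  19.9] [ 2.06 -0.8   0.31 -0.08]
19.05 558 [557.6  15.7  19.9] [ 1.16 -0.61  0.2  -0.06]
19.38 552 [551.6  15.6  20. ] [ 1.46 -0.7   0.68 -0.07]
19.72 546 [545.6  15.4  20. ] [ 2.14  0.29  0.79 -0.07]
```

View pics/w3b.png

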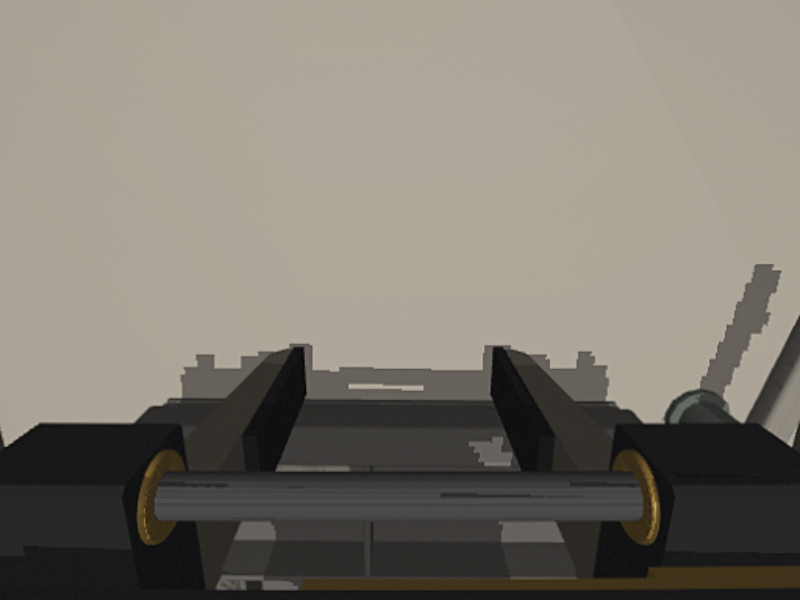

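The view shows both fingers behind the lip. The lip's far edge is level at y≈403, spanning x 165–620, so the tray is square to the tool and its middle is about 2 mm left of the tool axis. I'll back off a little, shut the fingers, and finish the pull at the lip's middle so the tray can settle on both buffers.

Run:
```python
from h import *
x=546;Y=lambda x:17.8-.03*(546-x)
robot.servo_line([x+8,Y(x+8),20],feed=60)
grip(0.0,10)
robot.hold(.3);b=force(10);np.save("b.npy",b);print("bias",b.round(2))
robot.servo_line([x,Y(x),20],feed=30)
base=[];hit=0;st=1.5
while x>500:
    x-=st;robot.servo_line([x,Y(x),20],feed=15)
    f=force(2)-b;s=robot.observe()
    m=np.median(base[-8:]) if len(base)>4 else 3.
    print(round(s["t"],2),round(x,2),s["tcp_pos"][0].round(2),f.round(2),round(m,2))
    if f[0]>m+2 and len(base)>4: 
        st=.3;hit=f[0]-m
        if hit>3.5: break
    else:
        base.append(f[0]); st=1.2
```

```text
bias [ 0.26  0.03  0.1  -0.  ]
22.34 544.5 544.94 [ 1.48  0.1  -0.24 -0.01] 3.0
22.62 543.3 544.02 [ 3.55 -0.63 -1.97 -0.02] 3.0
22.91 542.1 542.4 [ 3.66 -0.71 -0.86  0.01] 3.0
23.19 540.9 540.97 [ 3.84  0.24 -0.34  0.02] 3.0
23.48 539.7 539.71 [ 3.12 -0.18  0.79 -0.  ] 3.0
23.76 538.5 538.55 [ 2.89 -0.07  1.04 -0.03] 3.55
24.04 537.3 537.36 [ 4.4  -0.78  1.31 -0.  ] 3.33
24.32 536.1 536.12 [ 3.93 -0.45  1.95 -0.05] 3.55
24.61 534.9 534.86 [ 3.51 -0.01  1.78  0.03] 3.6
24.89 533.7 533.59 [ 4.43  0.68  1.83 -0.01] 3.6
25.18 532.5 532.35 [ 3.96  0.52  1.98 -0.02] 3.75
25.46 531.3 531.1 [ 3.67  0.9   0.72 -0.02] 3.88
25.74 530.1 529.87 [ 3.01  1.56  1.16 -0.04] 3.8
26.02 528.9 528.64 [ 3.14  1.11  1.11 -0.  ] 3.8
26.31 527.7 527.44 [ 3.    1.67  0.61 -0.01] 3.8
26.59 526.5 526.27 [ 2.72  1.62  0.18 -0.02] 3.59
26.88 525.3 525.07 [ 3.39  1.79 -0.11 -0.03] 3.32
27.16 524.1 523.91 [ 2.92  1.25  0.16 -0.02] 3.26
27.44 522.9 522.75 [2.53 1.26 0.14 0.03] 3.07
27.73 521.7 521.59 [ 2.83  1.23 -0.4  -0.06] 3.0
28.01 520.5 520.41 [ 3.35  1.07 -0.13 -0.03] 2.96
28.29 519.3 519.19 [3.15 1.07 0.03 0.  ] 2.96
28.57 518.1 518.02 [ 3.22  1.61 -0.45 -0.  ] 2.96
28.86 516.9 516.87 [ 3.5   1.29  0.17 -0.01] 3.03
29.14 515.7 516.84 [ 6.01  1.16 -1.96  0.02] 3.18
29.43 515.4 516.82 [ 6.39  1.68 -1.91 -0.  ] 3.18
29.71 515.1 516.83 [ 7.28  0.98 -2.65 -0.01] 3.18
```

Run:
```python
from h import *
b=np.load("b.npy");Y=lambda x:17.8-.03*(546-x)
x=514.9
robot.servo_line([x,Y(x),20],feed=15)
for k in range(6): print(robot.observe()["t"],(force(6)-b).round(2))
im=snap("wrist","w4.png");im2=snap("side","s4.png")
u=cv2.resize(im[230:330,60:450,::-1],(800,205),interpolation=cv2.INTER_CUBIC)
i=viewer.camera_info("side");K=np.array(i["camera_matrix"]);P=K@(np.array(i["R"])@np.array([440,15,20])+np.array(i["t"]));c=(P[:2]/P[2]).astype(int);print(c)
v=im2[max(0,c[1]-50):c[1]+50,max(0,c[0]-100):c[0]+100,::-1];v=cv2.resize(v,None,fx=4,fy=3.9,interpolation=cv2.INTER_CUBIC)[:395,:800]
v=cv2.copyMakeBorder(v,0,0,0,800-v.shape[1],0) if v.shape[1]<800 else v
cv2.imwrite("pics/c4.png",np.vstack([u,v]))
```

```text
29.9583 [ 7.26  0.73 -2.68 -0.01]
30.0583 [ 7.73  1.15 -2.83  0.  ]
30.1583 [ 7.18  1.06 -2.39 -0.02]
30.2583 [ 7.44  0.92 -2.82 -0.02]
30.3583 [ 7.21  0.81 -2.56 -0.03]
30.4583 [ 7.43  0.82 -2.46 -0.01]
[299 193]
```

View pics/c4.png

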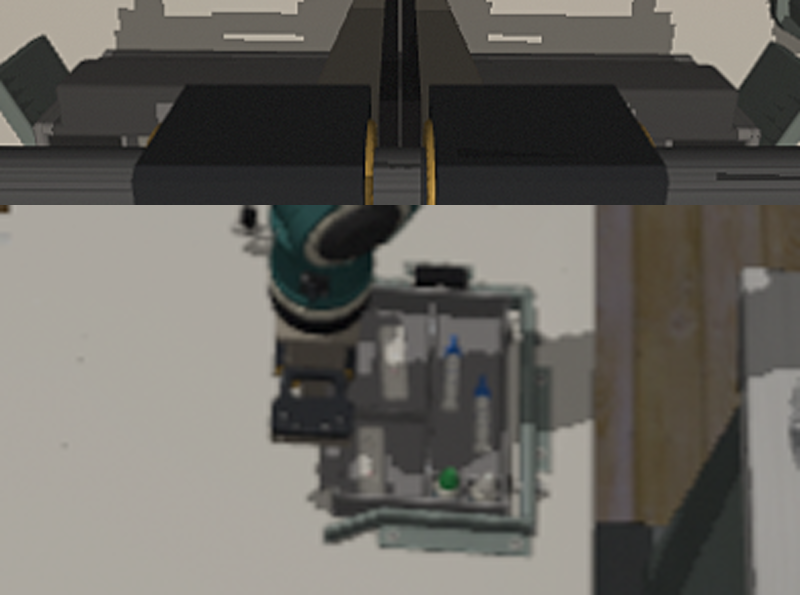

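The strip shows the lip edge level, with the closed fingers at its middle. The side crop shows the tray fully inside the dock against the stop bar at right (x≈525), and the bottles upright at (448,478) and (485,485). I'll raise the pull slightly, hold it, let go, and then look at the latch.

Run:
```python
from h import *
import pickle
b=np.load("b.npy");Y=lambda x:17.8-.03*(546-x)
x=514.7
robot.servo_line([x,Y(x),20],feed=15)
for k in range(6): print(robot.observe()["t"],(force(6)-b).round(2))
robot.servo_line([x+6,Y(x+6),20],feed=15)
robot.servo_line([x+25,Y(x+25),20],feed=80); print((force(4)-b).round(2))
robot.servo_line([x+25,Y(x+25),120],feed=150)
robot.movep([560,-60,180],rot(TH))
i=viewer.camera_info("wrist");im=snap("wrist","w5.png");pickle.dump(i,open("i5.pkl","wb"))
cv2.imwrite("pics/w5b.png",cv2.resize(im[:,:,::-1],(800,600),interpolation=cv2.INTER_CUBIC))
for n in("tray_lip","latch_knob","bottle_a_mid","bottle_b_mid"):print(n,world(n,"wrist",i))
viewer.read_camera("side");j=viewer.camera_info("side")
for n in("tray","tray_lip","latch_knob"):print(n,world(n,"side",j))
print(robot.observe()["t"])
for yaw in (-1.9,-1,0): print(kin.ik([560,-130,52],rot(yaw)))
```

```text
30.9083 [ 7.6   1.23 -2.98 -0.  ]
31.0083 [ 7.39  1.11 -3.01 -0.03]
31.1083 [ 7.58  1.09 -2.67 -0.02]
31.2083 [ 7.84  0.82 -2.65 -0.02]
31.3083 [ 8.16  0.61 -2.52 -0.01]
31.4083 [ 7.55  0.95 -2.5   0.02]
[-0.15 -0.16  0.12 -0.03]
tray_lip [(0.96, array([502.7,  17.2,  35.7]))]
latch_knob [(0.8, array([ 583.3, -135.9,   58.1]))]
bottle_a_mid [(0.6, array([369.7,  92.5,  32.9]))]
bottle_b_mid [(0.57, array([401.8,  92.9,  35.9]))]
tray [(0.87, array([428.2,  13.8,   0.7]))]
tray_lip [(0.89, array([509.2,  14.5,  39.8]))]
latch_knob []
34.2667
[-0.32633269  0.64026352  0.65829621  1.93340031 -0.56059852  0.75787622
 -2.81419022]
[ 0.43297184  0.58983344 -0.34027918  1.88175971  0.28623601  0.71748967
 -2.64220285]
[ 0.57761208  0.63267187 -0.53395478  1.87202832  0.45244421  0.75926039
 -1.77706946]
```

View pics/w5b.png

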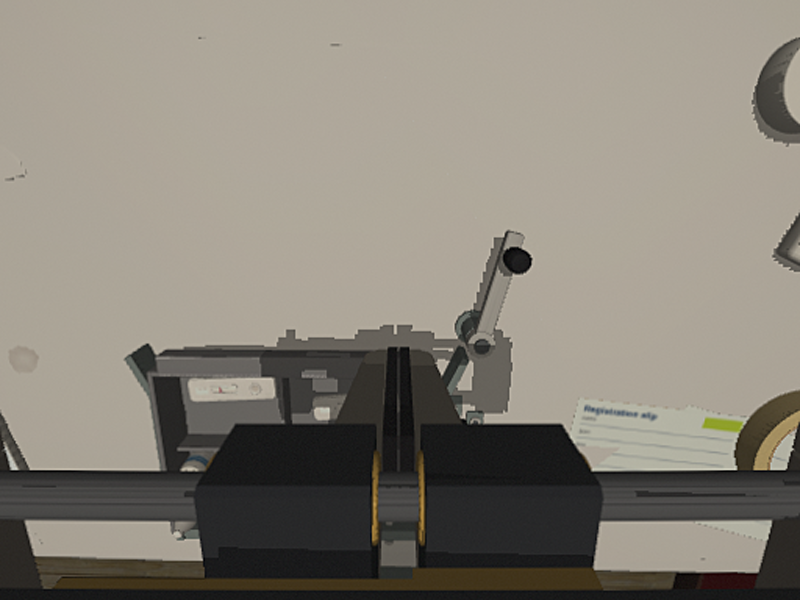

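The tray is still seated, with the lip edge at y≈352. The latch is open, with its pivot at (482,346) and knob top at (517,260), and nothing stands in the sweep. Now I swing it shut, pushing the knob with the closed fingers turned along with the bar.

```bash
cat > lat.py <<'E'
from h import *
import pickle
i=pickle.load(open("i5.pkl","rb"))
f=lambda x,y,z:ray((x/1.5625,y/1.5625),z,i)
p=f(482,346,47);k=f(517,260,69);print("pivot",p,"knob",k,np.hypot(*(k-p)))
K=(k+np.array([583.4,-135]))/2
p=(p+np.array([522.,-114.]))/2
a0=np.arctan2(K[1]-p[1],K[0]-p[0]);print("P",p,"a0",a0,np.hypot(*(K-p)))
def pose(a,off,z=52):
    r=np.array([np.cos(a),np.sin(a)]);t=np.array([-r[1],r[0]])
    q=p+66*r-off*t
    return [q[0],q[1],z],rot(a+np.pi/2)
E
python3 - <<'E'
from lat import *
ok=[kin.ik(*pose(a,17.5)) for a in np.linspace(a0,1.65,12)]
for o in ok: print(None if o is None else np.round(o,2))
E
```

```text
pivot [ 519.43135491 -119.60798373] knob [ 584.3762243  -132.10325382] 66.13597987966936
P [ 520.71567746 -116.80399187] a0 -0.25914837494554066 65.35472274325524
[ 0.77  0.76 -0.79  1.8   0.68  0.88 -0.6 ]
[ 0.77  0.78 -0.83  1.79  0.72  0.9  -0.47]
[ 0.77  0.8  -0.86  1.79  0.75  0.92 -0.34]
[ 0.78  0.81 -0.9   1.79  0.78  0.94 -0.21]
[ 0.78  0.83 -0.93  1.8   0.81  0.95 -0.08]
[ 0.78  0.84 -0.97  1.81  0.84  0.97  0.05]
[ 0.79  0.85 -1.    1.83  0.87  0.98  0.19]
[ 0.8   0.87 -1.04  1.85  0.9   0.99  0.32]
[ 0.82  0.88 -1.08  1.87  0.93  1.01  0.45]
[ 0.83  0.89 -1.11  1.89  0.96  1.02  0.58]
[ 0.85  0.9  -1.15  1.92  0.99  1.03  0.72]
[ 0.93  1.06 -1.33  1.94  1.15  1.2   0.78]
```

Run:
```python
from lat import *
robot.goto_joints([.22,.468,0,1.603,0,1.071,-.05])
s=robot.observe();print(s["t"],s["tcp_pos"].round(),"yaw",2*np.arctan2(-s["tcp_rot"][1],-s["tcp_rot"][0]))
for a in (a0,.5,1.2,1.62):print(np.round(kin.ik(*pose(a,17.5)),2))
q,r=pose(a0,38,130);robot.movep(q,r)
robot.servo_line(pose(a0,38)[0],feed=120)
robot.hold(.3);b=force(10);np.save("b2.npy",b);print("bias",b.round(2))
a=a0
robot.servo_line(pose(a,20)[0],feed=40)
while a<1.25:
    q,r=pose(a,17.5);robot.servo_line(q,feed=50,rotation=r)
    f=force(1)-b;t=np.array([-np.sin(a),np.cos(a)]);s=robot.observe()
    print(round(s["t"],2),round(a,2),"tang",round(f[:2]@t,2),"rad",round(f[0]*t[1]-f[1]*t[0],2),f[2:].round(2))
    if np.linalg.norm(f[:3])>6:break
    a+=.12
i=viewer.camera_info("scene");snap("scene","s6.png")
print(world("latch_knob","scene",i))
```

```text
pivot [ 519.43135491 -119.60798373] knob [ 584.3762243  -132.10325382] 66.13597987966936
P [ 520.71567746 -116.80399187] a0 -0.25914837494554066 65.35472274325524
35.7833 [ 626. -174.  214.] yaw 1.30071819266251
[ 0.21  0.59 -0.01  1.84  0.01  0.71 -0.07]
[ 0.23  0.59 -0.15  1.84  0.13  0.72  0.51]
[ 0.29  0.57 -0.3   1.91  0.25  0.7   1.03]
[ 0.34  0.55 -0.38  1.97  0.31  0.68  1.38]
bias [-0.02  0.16 -0.17 -0.01]
38.4 -0.26 tang -0.29 rad 0.47 [ 0.75 -0.09]
38.73 -0.14 tang -0.59 rad -0.07 [ 0.89 -0.01]
39.07 -0.02 tang -0.25 rad -0.12 [-0.24  0.  ]
39.4 0.1 tang 0.25 rad -0.05 [0.26 0.02]
39.73 0.22 tang 0.3 rad -0.62 [0.62 0.04]
40.07 0.34 tang -0.24 rad 0.57 [-1.01  0.02]
40.4 0.46 tang 0.95 rad -0.29 [ 0.21 -0.02]
40.73 0.58 tang -0.85 rad -0.23 [ 0.09 -0.03]
41.07 0.7 tang 0.78 rad -0.76 [-0.36  0.03]
41.4 0.82 tang -0.35 rad -0.1 [-0.38  0.  ]
41.73 0.94 tang 0.05 rad -0.55 [-0.28 -0.02]
42.07 1.06 tang -0.03 rad 0.57 [-0.08 -0.05]
42.4 1.18 tang -0.41 rad -0.81 [0.27 0.05]
[(0.49, array([543.8, -57.1,  56.9])), (0.35, array([400.4,  94.5,  38.2]))]
```

Run:
```python
from lat import *
b=np.load("b2.npy");a=1.2;n=0
while a<1.85:
    q,r=pose(a,17.5);robot.servo_line(q,feed=25,rotation=r)
    f=force(2)-b;t=np.array([-np.sin(a),np.cos(a)]);s=robot.observe();ft=f[:2]@t
    if a>1.4:print(round(s["t"],2),round(a,3),s["tcp_pos"].round(1),"tang",round(ft,2),f.round(2))
    if -ft>4.5 or np.linalg.norm(f[:3])>9:break
    a+=.04 if (a<1.45) else (.02 if -ft<2 else .008)
viewer.read_camera("scene");i=viewer.camera_info("scene");print(world("latch_knob","scene",i))
```

```text
pivot [ 519.43135491 -119.60798373] knob [ 584.3762243  -132.10325382] 66.13597987966936
P [ 520.71567746 -116.80399187] a0 -0.25914837494554066 65.35472274325524
44.24 1.4 [549.1 -54.8  52. ] tang -0.24 [0.3  0.35 0.5  0.  ]
44.53 1.44 [546.6 -53.7  52. ] tang -0.69 [0.7  0.06 0.2  0.02]
44.83 1.48 [544.1 -52.7  52. ] tang 0.49 [-0.55 -0.58  0.16 -0.03]
45.11 1.5 [542.9 -52.2  52. ] tang -1.38 [ 1.37 -0.24  0.12 -0.04]
45.39 1.52 [541.5 -51.7  52. ] tang -0.22 [0.23 0.2  0.34 0.01]
45.67 1.54 [540.1 -51.3  52. ] tang -0.7 [0.71 0.56 0.55 0.01]
45.96 1.56 [538.8 -50.9  52. ] tang -0.33 [0.33 0.31 0.41 0.01]
46.24 1.58 [537.5 -50.7  52. ] tang -0.96 [ 0.96 -0.18 -0.02 -0.01]
46.52 1.6 [536.1 -50.3  52. ] tang -0.03 [ 0.    1.09  0.54 -0.  ]
46.81 1.62 [534.8 -50.   52. ] tang -0.53 [ 0.53 -0.04  0.82  0.03]
47.09 1.64 [534.4 -49.8  52.2] tang -4.01 [ 4.05 -0.45 -2.28  0.07]
47.38 1.648 [534.2 -49.7  52.2] tang -5.56 [ 5.66 -1.14 -2.72  0.03]
[(0.52, array([511.3, -53. ,  60. ]))]
```

The latch reached a firm stop at a knob position that matches the end stop, leaving a gap of about 4 mm to the lip. I'll back off, lift and check.

Run:
```python
from lat import *
s=robot.observe();q=s["tcp_pos"]
robot.servo_line([q[0]+6,q[1],q[2]],feed=20);robot.servo_line([q[0]+30,q[1],52],feed=80);robot.servo_line([q[0]+30,q[1],150],feed=120)
robot.movep([560,20,260],rot(TH+np.pi))
i=viewer.camera_info("wrist");im=snap("wrist","w7.png");pickle.dump(i,open("i7.pkl","wb"))
cv2.imwrite("pics/w7b.png",cv2.resize(im[:,:,::-1],(800,600),interpolation=cv2.INTER_CUBIC))
for n in("tray_lip","latch_knob","bottle_a_mid","bottle_b_mid","shoe_face"):print(n,world(n,"wrist",i))
print(robot.observe()["t"])
```

```text
pivot [ 519.43135491 -119.60798373] knob [ 584.3762243  -132.10325382] 66.13597987966936
P [ 520.71567746 -116.80399187] a0 -0.25914837494554066 65.35472274325524
tray_lip [(0.92, array([504.3,  19.4,  38.2]))]
latch_knob [(0.68, array([516.1, -52.4,  54.6]))]
bottle_a_mid [(0.67, array([370.8,  91.7,  32.8]))]
bottle_b_mid [(0.88, array([399.9,  89.4,  34.7]))]
shoe_face [(0.52, array([413.8, -86.1,  12.3]))]
50.2833
```

View pics/w7b.png

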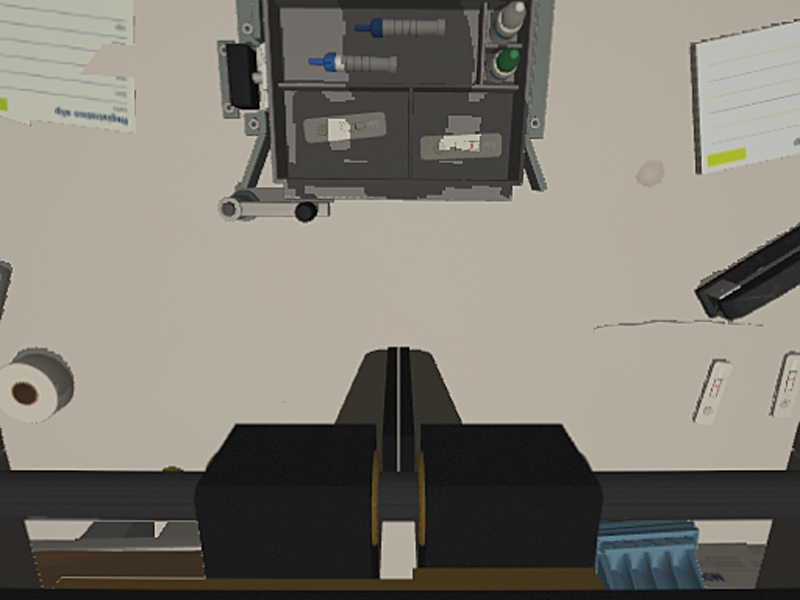

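The tray is seated squarely in the dock, with its lip edge level from (285,198) to (512,198). The bar is shut behind the lip from (230,210) to (330,208), the bottles are upright at (512,18) and (505,62), and the bystanders haven't moved. Handing in.

```bash
python3 -c "
from cell import robot
print(robot.job_done())"
```

```text
the job is handed in; nothing more can be done
None
```

The job is handed in at about 50 s: the tray was pulled onto the front stop and held there for over half a second at about 4.4 N above sliding drag (readings peaked near 8 N). The latch was then swung shut against its end stop behind the lip at about 6 N, and the last picture shows the bottles upright; contact with both buffers is inferred from the tray sitting square, not seen directly.

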